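# Point out two pipe fittings for an order and confirm

## Task

Show the storeman which fittings the order needs: point at the L-shaped elbow, bringing the fingertips over its middle and two to four centimetres above it, and stay there for two seconds; then point at the T-shaped tee in the same way for two seconds. Then press the large confirm button all the way down, let it come back up, and draw clear. Touch none of the fittings or bins, do not point at the other two fittings (pass well above them), do not press the small cancel button, and leave the carton and the tin where they are.

Things in the scene. Friction and masses are not known exactly. Their poses are not given: they have to be found in the camera images.
- elbow_top (a point): Bare steel pipe fitting lying flat on its bin's floor, L-shaped 90-degree elbow: two outlets at right angles, each reaching 46 mm from the corner; collars 27 mm across at the outlets; 27 mm high in all. The point is the middle of the fitting at the height of its top (over the inside of the bend, 13 mm from where the two axes meet), 32 mm above the table and 13 mm below the bin's rim. z up.
- tee_top (a point): Bare steel pipe fitting lying flat on its bin's floor, T-shaped tee: a straight run 72 mm long with a third outlet at its middle, three outlets in all; collars 27 mm across at the outlets; 27 mm high in all. The point is the middle of the fitting at the height of its top (over the junction of the three axes), 32 mm above the table and 13 mm below the bin's rim. z up.
- cross_top (a point): Bare steel pipe fitting lying flat on its bin's floor, four-way cross: four outlets, 72 mm over each pair; collars 27 mm across at the outlets; 27 mm high in all. The point is the middle of the fitting at the height of its top (over the crossing of the axes), 32 mm above the table and 13 mm below the bin's rim. z up.
- flange_top (a point): Bare steel pipe fitting lying flat on its bin's floor, round flange: a disc 72 mm across and 12 mm thick with a hub 42 mm across rising from it; 27 mm high in all. The point is the middle of the fitting at the height of its top (centre of the hub's top), 32 mm above the table and 13 mm below the bin's rim. z up.
- bin_elbow: Blue open-topped stock bin, fixed, 140 x 110 mm outside and 45 mm high, walls and floor 5 mm, a lip along its -x side reaching 75 mm from the middle; all four bins are alike; this one holds the elbow. Origin: centre of its underside, on the table; its long side lies along its x.
- elbow: The elbow fitting itself, loose, about 0.28 kg. Origin on the bin's floor, 27 mm lower than point elbow_top; z up.
- bin_tee: Blue open-topped stock bin, fixed, 140 x 110 mm outside and 45 mm high, walls and floor 5 mm, a lip along its -x side reaching 75 mm from the middle; all four bins are alike; this one holds the tee. Origin: centre of its underside, on the table; its long side lies along its x.
- tee: The tee fitting itself, loose, about 0.28 kg. Origin on the bin's floor, 27 mm lower than point tee_top; z up.
- bin_cross: Blue open-topped stock bin, fixed, 140 x 110 mm outside and 45 mm high, walls and floor 5 mm, a lip along its -x side reaching 75 mm from the middle; all four bins are alike; this one holds the cross. Origin: centre of its underside, on the table; its long side lies along its x.
- cross: The cross fitting itself, loose, about 0.28 kg. Origin on the bin's floor, 27 mm lower than point cross_top; z up.
- bin_flange: Blue open-topped stock bin, fixed, 140 x 110 mm outside and 45 mm high, walls and floor 5 mm, a lip along its -x side reaching 75 mm from the middle; all four bins are alike; this one holds the flange. Origin: centre of its underside, on the table; its long side lies along its x.
- flange: The flange fitting itself, loose, about 0.28 kg. Origin on the bin's floor, 27 mm lower than point flange_top; z up.
- confirm (a joint): Travel of the large confirm button: 0 = up, 0.006 m = fully down. A spring returns it; fully down takes about 5 N.
- confirm_top (a point): Centre of the top face of the large confirm button (black, round, 38 mm across) in its steel ring on a fixed grey station 70 x 70 x 40 mm; it is pressed straight down. z up.
- cancel (a joint): Travel of the small cancel button: 0 = up, 0.006 m = fully down.
- cancel_top (a point): Centre of the top face of the small cancel button (black, round, 18 mm across) on a like grey station. Not to be pressed.
- carton_mid (a point): Centre of a small loose cardboard carton, 60 x 50 x 70 mm high, standing on the table near the stations; not part of the job.
- tin_mid (a point): Centre of a loose tin, 56 mm across and 70 mm high, standing on the table near the stations; not part of the job.
Things that resemble listed ones, but are neither listed nor needed, are in the scene too. Leave any turquoise or yellow look-alike of the part that bears cancel alone.

How it is judged (in metres and radians):
On the way, in this order (a step that is already met when the one before it is completed fails the run):
1. the fingertips dwell just above the middle of the elbow (horizontal distance between the grasp point and elbow_top below 0.025 m and z of the grasp point in the frame of elbow_top between 0.021 and 0.079 m), for 1.5 s.
2. then the fingertips dwell just above the middle of the tee (horizontal distance between the grasp point and tee_top below 0.025 m and z of the grasp point in the frame of tee_top between 0.021 and 0.079 m), for 1.5 s.
3. then the confirm button is pressed down (value of joint confirm above 0.0045 m), for 0.02 s.
At the end, for the whole second after the job is handed in: Elbow, then tee, each pointed at for 1.5 s (fingertips within 25 mm of its middle from above, 2 to 60 mm over it), then confirm pressed 4.5 mm or more. Finally both buttons up (1 mm), fittings at rest within 8 mm of their start, carton and tin within 15 mm (value of joint each of confirm, cancel below 0.001 m and distance of each of elbow_top, tee_top, cross_top, flange_top from where it was at the start of the episode below 0.008 m and distance of each of carton_mid, tin_mid from where it was at the start of the episode below 0.015 m and linear speed of each of elbow, tee, cross, flange below 0.02 m/s); the robot touches nothing.
It fails at once if the robot touches one of the four fittings (contact force between any of the fingers, the arm and elbow above 0.3 N or contact force between any of the fingers, the arm and tee above 0.3 N or contact force between any of the fingers, the arm and cross above 0.3 N or contact force between any of the fingers, the arm and flange above 0.3 N).
It fails at once if the robot touches one of the blue bins (contact force between any of the fingers, the arm and bin_elbow above 0.5 N or contact force between any of the fingers, the arm and bin_tee above 0.5 N or contact force between any of the fingers, the arm and bin_cross above 0.5 N or contact force between any of the fingers, the arm and bin_flange above 0.5 N).
It fails at once if a fitting, the carton or the tin is moved or lifted (not (distance of each of elbow_top, tee_top, cross_top, flange_top from where it was at the start of the episode below 0.008 m and distance of each of carton_mid, tin_mid from where it was at the start of the episode below 0.015 m)).
It fails at once if the fingertips point closely at the cross or the flange (within 20 mm of its middle and less than about 30 mm above it) ((horizontal distance between the grasp point and cross_top below 0.02 m and z of the grasp point in the frame of cross_top between -0.03 and 0.048 m) or (horizontal distance between the grasp point and flange_top below 0.02 m and z of the grasp point in the frame of flange_top between -0.03 and 0.048 m)).
It fails at once if the small cancel button is pressed (value of joint cancel above 0.002 m).
It also fails if it takes over 51 s, if anything falls off the work surface, if the arm or the gripper's body presses on something with over 40 N, if the wrist force passes 120 N, or if a joint passes its speed limit or range.

## Robot

A 6-joint arm with a two-finger parallel gripper is mounted at the origin on the work surface. World frame = base frame: x ahead of the robot, y to its left, z up, the work surface at z = 0. Lengths are in m, angles in degrees, forces in N, time in s.
With the tool pointing down it reaches from about 0.375 to 0.9 m from the base axis. Payload 3.1 kg.
Tool frame: the origin (TCP) lies on the centre line of the jaws, within the pads' length; the fingertips stand 25 mm ahead of it and the grasp point (between the pads) lies 6 mm ahead of it; z points along the fingers, y is the line along which they close (so a half turn about z gives the same grasp; the last joint's range is limited). The gripper opens to 87 mm and grips with 3 to 60 N. Pads are 19 mm wide; open, the fingers measure 117 mm over their backs; the gripper's body (75 mm by 190 mm) begins 51 mm behind the grasp point.
Start: joints at [-73.596, 30.224, 82.088, -0, 67.689, -10.227], TCP at [0.28, -0.559, 0.248] pointing down, gripper open.
Joint ranges: [-176.69, 176.69], [-43.24, 126.21], [12.49, 139.97], [-82, 262], [0, 151.66], [-163.58, 163.58]. Speed limits (degrees/s): [159.86, 159.86, 180, 180, 180, 180].

## Interface

Orientations are given as a 3x3 rotation matrix whose columns are the frame's x, y, z axes.
In Python, from rig import * gives the robot as it stands.
- The arm moves only by the tool step_arm, never from a script. Its argument "steps" is a list of rows, each a list of 7 numbers: the shift along the tool's x, y, z normalised to -1 to 1, where 1 is 0.3 m, then the turn, a rotation vector about the tool's x, y, z normalised to -1 to 1, where 1 is 45 degrees, then the gripper's target within -1 to 1 (shut at 1, half-way at 0, fully open at -1). A call has 1 to 8 rows; each row is the pose to reach, as a shift and turn from the pose commanded when the call began, along the tool's axes at that moment; what a row does not reach only later rows make up. A row lasts 1/12 s, in which the tool goes at most 41.7 mm and 7.16 degrees, less where a joint would pass 70% of its speed; a pose out of reach is approached as far as the arm can. A call with a number of a shift or a turn outside -1 to 1 is refused whole. A call with a gripper value outside its range is refused whole. The fingers move at their own pace and stop on an object; the grip force is fixed at half the most. Time passes only in rows, so rows that repeat a pose let the fingers close. It gives the time, the measured TCP pose, the force, the opening and the grip force at its end, in the units of the state.
- read_state(): the state, without advancing time (a new reading comes with each control period).
- capture(name): name is "side" or "top"; returns a dict with "image" (420x560x3 uint8, red, green, blue), "vertical_fov" (degrees; the focal length in pixels is half the picture's height over the tangent of half this angle, whatever the lens; pixels are square), "cx", "cy" (the principal point, pixels), "world_from_camera" (4x4, takes a point from camera to world coordinates). Camera axes: x right, y down, z forward; pixel columns grow to the right and rows downward; lengths in m; the calibration is good to about 2 mm. A picture is of the moment at which its call begins. There is no depth.
- hand_in(): hands the job in; it is judged then, once.
The state is a dict: "time_s": time; "joint_positions": joint angles; "qvel": joint speeds; "tau": joint torques, N m; "position": TCP position; "tcp_rot": TCP orientation; "force": force on the tool from outside, world axes, zero at the start; "moment": the same for the moment, N m; "opening": opening from 0.0 (shut) to 1.0 (fully open); "grasp_force": force on a finger pad.
Only numpy, scipy, OpenCV 4.12 (cv2) and the standard library are available. Lean on these libraries where they do the work, as an engineer would, in place of code of your own. Each camera call takes 0.05 s, during which the arm holds its last target. There are 200 camera calls.

## Working session

There is one attempt and no reset: what is moved stays moved. The work goes in short steps, Python scripts to look and compute and a tool call to move; the robot and the scene stay as the last step left them, time stands still between calls to the robot, and variables do not carry over. Pictures are saved under pics/ and viewed, at most 10 in all, crops included, and the job is handed in when it is done.

Besides the shell and the picture viewer there is one more tool, called after "Call:" by a JSON object that holds its "api" and its "payload". step_arm: Moves the arm, as the interface text tells. Scaled input: -1 to 1 covers 0.3 m each way for a shift and 45 degrees each way for a turn. Its arguments: {"type":"object","properties":{"steps":{"type":"array"}},"required":["steps"]}

```bash
mkdir -p pics; python3 - <<'E'
from rig import *
import cv2,pickle
for n in("top","side"):
    c=capture(n); pickle.dump(c,open(n+".pkl","wb"))
    cv2.imwrite(f"pics/{n}1.png",c["image"][:,:,::-1]); print(n,c["vertical_fov"],c["cx"],c["cy"],c["world_from_camera"].round(3).tolist())
s=read_state(); print(s["time_s"],s["tcp_rot"])
E
```

```text
top 57.409000069443664 281.62526516320855 207.2282209024192 [[0.016, -0.999, 0.046, 0.446], [-1.0, -0.016, -0.009, 0.039], [0.01, -0.046, -0.999, 0.782], [0.0, 0.0, 0.0, 1.0]]
side 55.10533974710338 284.99475828829003 203.34900584276198 [[-0.956, -0.208, 0.208, 0.284], [-0.294, 0.674, -0.678, 0.633], [0.001, -0.709, -0.705, 0.695], [0.0, 0.0, 0.0, 1.0]]
0.1 [[ 8.93905576e-01  4.48254954e-01 -5.63123312e-04]
 [ 4.48255184e-01 -8.93903692e-01  1.86550994e-03]
 [ 3.32846063e-04 -1.92001268e-03 -9.99998101e-01]]
```

View pics/top1.png

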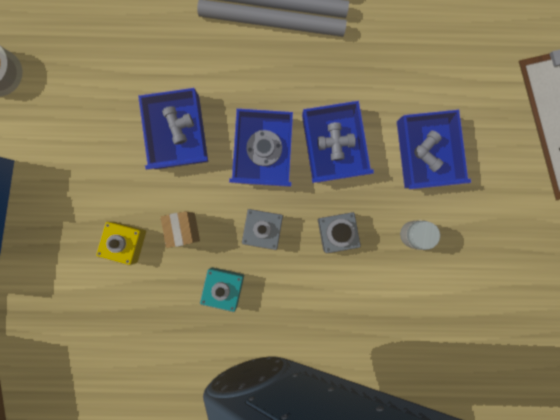

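View pics/side1.png

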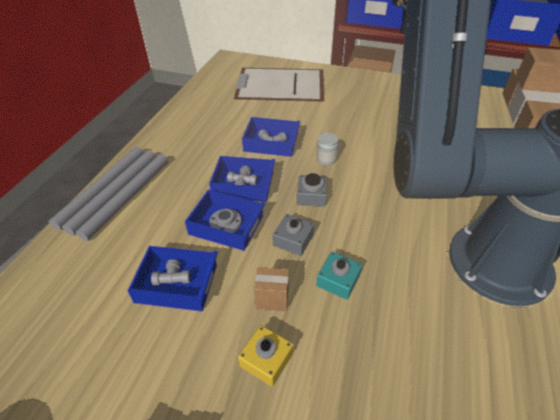

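The top view shows the tee at (178,125), the flange at (265,148), the cross at (337,142) and the elbow at (430,150). Confirm is at (342,232), cancel at (262,229), the carton at (180,229) and the tin at (422,236). I'll zoom in on the targets in both views.

```bash
cat > h.py <<'E'
import numpy as np,pickle
def ray(n,u,v):
    c=pickle.load(open(n+".pkl","rb"));f=210/np.tan(np.radians(c["vertical_fov"]/2));T=np.array(c["world_from_camera"])
    return T[:3,3],T[:3,:3]@[(u-c["cx"])/f,(v-c["cy"])/f,1]
def at(n,u,v,z):
    o,d=ray(n,u,v);return (o+d*(z-o[2])/d[2]).round(4)
E
python3 - <<'E'
import cv2,numpy as np
from h import *
t=cv2.imread("pics/top1.png");s=cv2.imread("pics/side1.png")
def cr(i,u,v):return cv2.resize(i[v-25:v+25,u-33:u+33],(264,200),interpolation=cv2.INTER_CUBIC)
cv2.imwrite("pics/crops.png",np.vstack([np.hstack([cr(t,430,150),cr(t,178,125),cr(t,342,232)]),np.hstack([cr(s,271,136),cr(s,172,274),cr(s,312,185)])]))
for k,a,b,z in[("elbow",(430,150),(271,134),.03),("tee",(178,125),(172,274),.03),("cross",(337,142),(242,177),.03),("flange",(265,148),(226,216),.032),("confirm",(342,232),(313,180),.05),("cancel",(262,229),(294,225),.05)]:print(k,at("top",*a,z),at("side",*b,z))
E
```

```text
elbow [ 0.5997 -0.2609  0.03  ] [ 0.5994 -0.2609  0.03  ]
tee [0.6406 0.239  0.03  ] [0.636  0.2505 0.03  ]
cross [ 0.6124 -0.076   0.03  ] [ 0.6102 -0.0641  0.03  ]
flange [0.5974 0.0663 0.032 ] [0.5947 0.0737 0.032 ]
confirm [ 0.4349 -0.0841  0.05  ] [ 0.4327 -0.0833  0.05  ]
cancel [0.4382 0.0685 0.05  ] [0.4358 0.0705 0.05  ]
```

View pics/crops.png

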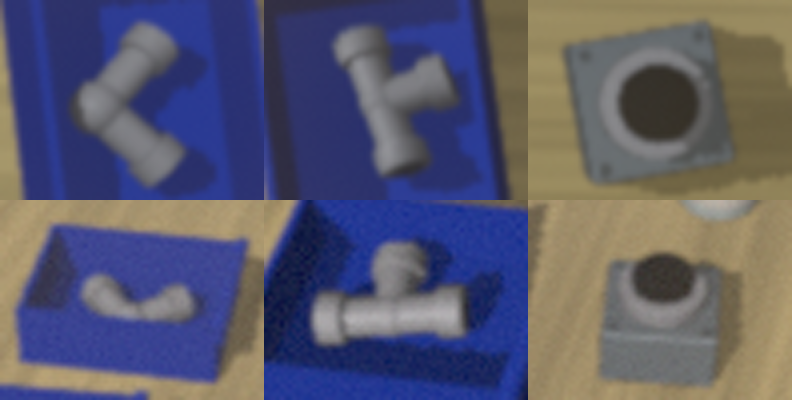

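The crops place the elbow's middle at about top (428,151), the tee's junction at top (174,125.7) and side (172,277), and the confirm button at top (341.5,232.5) and side (313,179.5).

```bash
cat > go.py <<'E'
import sys,numpy as np
from rig import *
s=read_state();R=np.array(s["tcp_rot"]);p=np.array(s["position"]);g=np.array(list(map(float,sys.argv[1:4])))
print(s["time_s"],p.round(4),s["opening"],np.array(s["force"]).round(1),"shift",(R.T@(g-p)/.3).round(3))
E
python3 - <<'E'
from h import *
for k,a,b,z in[("elbow",(428,151),(272,136),.022),("tee",(174,125.7),(172,277),.022),("confirm",(341.5,232.5),(313,179.5),.05),("tin",(424,235),(327,142),.07)]:
    o,d=ray("top",*a);q,e=ray("side",*b);st=np.linalg.lstsq(np.c_[d,-e],q-o,rcond=None)[0]
    print(k,at("top",*a,z),at("side",*b,z),(o+d*st[0]).round(4),(q+e*st[1]).round(4))
E
python3 go.py .28 -.559 .248
```

```text
elbow [ 0.5992 -0.2601  0.022 ] [ 0.5974 -0.2632  0.022 ] [ 0.5986 -0.2589  0.0249] [ 0.5961 -0.2596  0.0247]
tee [0.6411 0.2491 0.022 ] [0.6367 0.2524 0.022 ] [0.6422 0.2503 0.0177] [0.6395 0.2494 0.0168]
confirm [ 0.4339 -0.0832  0.05  ] [ 0.4332 -0.0851  0.05  ] [ 0.4339 -0.0829  0.0516] [ 0.4328 -0.0832  0.0517]
tin [ 0.432  -0.2335  0.07  ] [ 0.43   -0.2162  0.07  ] [ 0.4317 -0.2398  0.0533] [ 0.434  -0.2393  0.053 ]
0.1 [ 0.28   -0.5581  0.2467] 1.00110842681434 [0.4 0.3 0.4] shift [-0.001  0.003 -0.004]
```

Call:
{"api": "step_arm", "payload": {"steps": [[0.1,-0.03,0,0,0,0,1],[0.22,-0.066,0,0,0,0,1],[0.35,-0.105,0,0,0,0,1],[0.48,-0.144,0,0,0,0,1],[0.61,-0.183,0,0,0,0,1],[0.74,-0.222,0,0,0,0,1],[0.87,-0.261,0,0,0,0,1],[0.95,-0.285,0,0,0,0,1]]}}

```text
time_s: 0.77
position: [0.4988, -0.351, 0.2471]
tcp_rot: [[0.893, 0.45, 0.0], [0.45, -0.893, 0.002], [0.001, -0.002, -1.0]]
force: [0.6, -0.6, -0.4]
opening: 0.479
grasp_force: 0.0
```

```bash
python3 go.py .598 -.260 .15
```

```text
0.7667 [ 0.4988 -0.351   0.2471] 0.47896954812849596 [ 0.6 -0.6 -0.4] shift [ 0.432 -0.121  0.324]
```

Call:
{"api": "step_arm", "payload": {"steps": [[0.1,-0.03,0.05,0,0,0,1],[0.2,-0.06,0.13,0,0,0,1],[0.3,-0.09,0.22,0,0,0,1],[0.4,-0.11,0.3,0,0,0,1],[0.432,-0.121,0.324,0,0,0,1],[0.432,-0.121,0.324,0,0,0,1],[0.432,-0.121,0.324,0,0,0,1],[0.432,-0.121,0.324,0,0,0,1]]}}

```text
time_s: 1.43
position: [0.5959, -0.2654, 0.1515]
tcp_rot: [[0.894, 0.448, 0.001], [0.448, -0.894, -0.002], [0.0, 0.002, -1.0]]
force: [0.0, -0.9, -0.4]
opening: 0.007
grasp_force: 0.0
```

```bash
python3 go.py .598 -.260 .088; python3 - <<'E'
from rig import *
import cv2
a=capture("top")["image"];b=capture("side")["image"]
cv2.imwrite("pics/e.png",cv2.hconcat([a[80:240,330:530,::-1].copy(),b[30:190,180:380,::-1].copy()]))
E
```

```text
1.4333 [ 0.5959 -0.2654  0.1515] 0.0067791088741541205 [ 0.  -0.9 -0.4] shift [ 0.014 -0.013  0.212]
```

View pics/e.png

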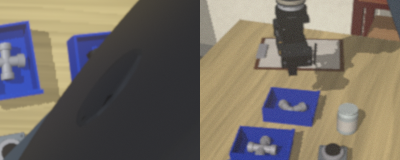

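The top view is blocked by the arm. The side view shows the shut fingers above and behind the elbow bin, which fits a position about 10 cm over the elbow. I'll descend.

Call:
{"api": "step_arm", "payload": {"steps": [[0.01,-0.01,0.05,0,0,0,1],[0.01,-0.01,0.1,0,0,0,1],[0.01,-0.01,0.15,0,0,0,1],[0.01,-0.01,0.19,0,0,0,1],[0.01,-0.01,0.21,0,0,0,1],[0.01,-0.01,0.21,0,0,0,1],[0.01,-0.01,0.21,0,0,0,1],[0.01,-0.01,0.21,0,0,0,1]]}}

```text
time_s: 2.2
position: [0.5981, -0.2606, 0.0883]
tcp_rot: [[0.894, 0.448, 0.002], [0.448, -0.894, -0.001], [0.001, 0.002, -1.0]]
force: [-0.6, 0.7, 0.5]
opening: 0.005
grasp_force: 0.0
```

```bash
python3 go.py .598 -.260 .088; python3 - <<'E'
from rig import *
import cv2
b=capture("side")["image"]
cv2.imwrite("pics/e2.png",cv2.resize(b[60:180,200:360,::-1].copy(),(640,480)))
E
```

```text
2.2 [ 0.5981 -0.2606  0.0883] 0.005230595316455708 [-0.6  0.7  0.5] shift [ 0.001 -0.002  0.001]
```

View pics/e2.png

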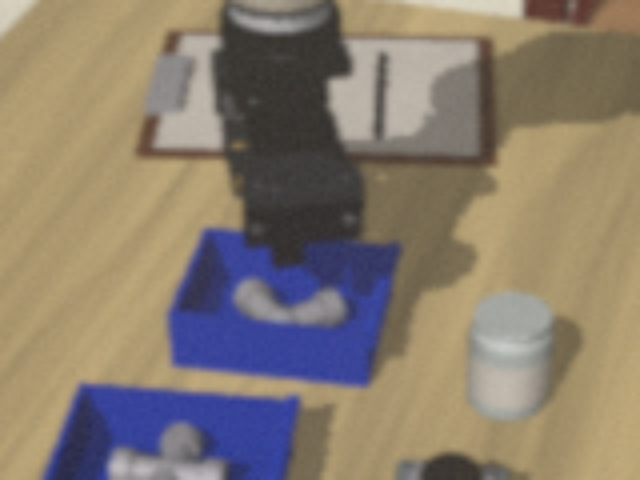

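The fingertips are at about side (272,125), directly above the elbow's middle at (272,136) and clear of it. I'll hold here.

Call:
{"api": "step_arm", "payload": {"steps": [[0,0,0,0,0,0,1],[0,0,0,0,0,0,1],[0,0,0,0,0,0,1],[0,0,0,0,0,0,1],[0,0,0,0,0,0,1],[0,0,0,0,0,0,1],[0,0,0,0,0,0,1],[0,0,0,0,0,0,1]]}}

```text
time_s: 2.92
position: [0.5975, -0.2599, 0.0873]
tcp_rot: [[0.894, 0.448, -0.0], [0.448, -0.894, 0.0], [-0.0, -0.0, -1.0]]
force: [0.3, 0.1, -0.4]
opening: 0.004
grasp_force: 0.0
```

Call:
{"api": "step_arm", "payload": {"steps": [[0,0,0,0,0,0,1],[0,0,0,0,0,0,1],[0,0,0,0,0,0,1],[0,0,0,0,0,0,1],[0,0,0,0,0,0,1],[0,0,0,0,0,0,1],[0,0,0,0,0,0,1],[0,0,0,0,0,0,1]]}}

```text
time_s: 3.58
position: [0.5975, -0.2599, 0.0873]
tcp_rot: [[0.894, 0.448, -0.0], [0.448, -0.894, 0.0], [-0.0, -0.0, -1.0]]
force: [-0.8, 0.2, 1.0]
opening: 0.004
grasp_force: 0.0
```

Call:
{"api": "step_arm", "payload": {"steps": [[0,0,0,0,0,0,1],[0,0,0,0,0,0,1],[0,0,0,0,0,0,1],[0,0,0,0,0,0,1],[0,0,0,0,0,0,1],[0,0,0,0,0,0,1],[0,0,0,0,0,0,1],[0,0,0,0,0,0,1]]}}

```text
time_s: 4.25
position: [0.5975, -0.2599, 0.0874]
tcp_rot: [[0.894, 0.448, -0.0], [0.448, -0.894, -0.0], [-0.0, -0.0, -1.0]]
force: [-0.3, -0.3, -0.3]
opening: 0.009
grasp_force: 0.0
```

Call:
{"api": "step_arm", "payload": {"steps": [[0,0,0,0,0,0,1],[0,0,0,0,0,0,1],[0,0,-0.08,0,0,0,1],[0,0,-0.16,0,0,0,1],[0,0,-0.25,0,0,0,1],[0,0,-0.34,0,0,0,1],[0,0,-0.4,0,0,0,1],[0,0,-0.4,0,0,0,1]]}}

```text
time_s: 4.92
position: [0.6, -0.2614, 0.2124]
tcp_rot: [[0.894, 0.448, 0.008], [0.448, -0.894, -0.005], [0.005, 0.008, -1.0]]
force: [1.1, -0.2, 1.2]
opening: 0.006
grasp_force: 0.0
```

```bash
python3 go.py .640 .250 .208
```

```text
4.9167 [ 0.6    -0.2614  0.2124] 0.005967207660634437 [ 1.1 -0.2  1.2] shift [ 0.883 -1.464  0.007]
```

Call:
{"api": "step_arm", "payload": {"steps": [[0.04,-0.07,0,0,0,0,1],[0.1,-0.16,0,0,0,0,1],[0.16,-0.26,0,0,0,0,1],[0.22,-0.36,0,0,0,0,1],[0.28,-0.46,0,0,0,0,1],[0.34,-0.56,0,0,0,0,1],[0.4,-0.65,0,0,0,0,1],[0.45,-0.73,0,0,0,0,1]]}}

```text
time_s: 5.58
position: [0.6193, -0.0012, 0.2061]
tcp_rot: [[0.894, 0.449, -0.002], [0.449, -0.894, 0.001], [-0.001, -0.002, -1.0]]
force: [0.0, -1.1, 0.1]
opening: 0.002
grasp_force: 0.0
```

Call:
{"api": "step_arm", "payload": {"steps": [[0.06,-0.1,0,0,0,0,1],[0.12,-0.2,0,0,0,0,1],[0.18,-0.3,0,0,0,0,1],[0.24,-0.4,0,0,0,0,1],[0.3,-0.5,0,0,0,0,1],[0.36,-0.6,0,0,0,0,1],[0.41,-0.68,0,0,0,0,1],[0.44,-0.73,0,0,0,0,1]]}}

```text
time_s: 6.25
position: [0.639, 0.2545, 0.2059]
tcp_rot: [[0.893, 0.45, -0.002], [0.45, -0.893, 0.001], [-0.001, -0.001, -1.0]]
force: [0.3, 1.0, 0.2]
opening: 0.004
grasp_force: 0.0
```

Call:
{"api": "step_arm", "payload": {"steps": [[0,0,0,0,0,0,1],[0,0,0,0,0,0,1],[0,0,0,0,0,0,1]]}}

```text
time_s: 6.5
position: [0.6395, 0.25, 0.2066]
tcp_rot: [[0.894, 0.448, -0.002], [0.448, -0.894, -0.001], [-0.002, 0.0, -1.0]]
force: [-0.3, 0.2, 0.1]
opening: 0.007
grasp_force: 0.0
```

```bash
python3 go.py .640 .250 .088
```

```text
6.5 [0.6395 0.25   0.2066] 0.00733216830124666 [-0.3  0.2  0.1] shift [0.002 0.001 0.395]
```

Call:
{"api": "step_arm", "payload": {"steps": [[0,0,0.06,0,0,0,1],[0,0,0.13,0,0,0,1],[0,0,0.2,0,0,0,1],[0,0,0.27,0,0,0,1],[0,0,0.33,0,0,0,1],[0,0,0.37,0,0,0,1],[0,0,0.395,0,0,0,1],[0,0,0.395,0,0,0,1]]}}

```text
time_s: 7.17
position: [0.6391, 0.2498, 0.0871]
tcp_rot: [[0.895, 0.447, -0.003], [0.447, -0.895, -0.001], [-0.003, -0.001, -1.0]]
force: [0.2, -0.1, -0.1]
opening: 0.005
grasp_force: 0.0
```

```bash
python3 go.py .640 .250 .088; python3 - <<'E'
from rig import *
import cv2
b=capture("side")["image"]
cv2.imwrite("pics/t2.png",cv2.resize(b[200:320,100:260,::-1].copy(),(640,480)))
E
```

```text
7.1667 [0.6391 0.2498 0.0871] 0.004831021175789886 [ 0.2 -0.1 -0.1] shift [ 0.003  0.001 -0.003]
```

View pics/t2.png

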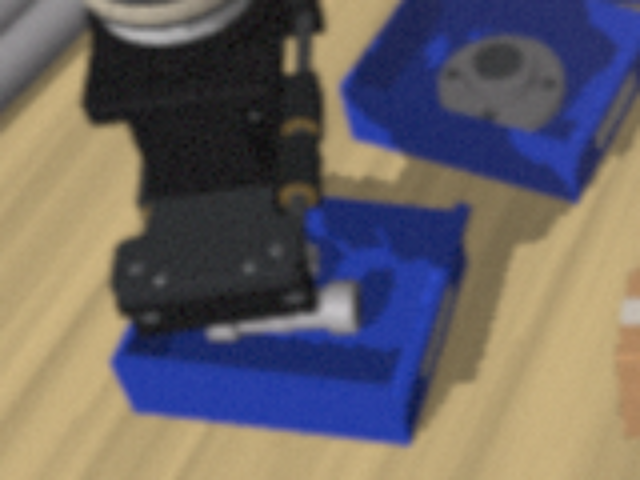

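The side view shows the gripper's body over the tee bin, hiding the fingertips. The bin and tee look undisturbed, and the measured force is near zero. I'll hold here.

Call:
{"api": "step_arm", "payload": {"steps": [[0,0,0,0,0,0,1],[0,0,0,0,0,0,1],[0,0,0,0,0,0,1],[0,0,0,0,0,0,1],[0,0,0,0,0,0,1],[0,0,0,0,0,0,1],[0,0,0,0,0,0,1],[0,0,0,0,0,0,1]]}}

```text
time_s: 7.88
position: [0.6398, 0.2514, 0.0889]
tcp_rot: [[0.894, 0.448, 0.0], [0.448, -0.894, 0.0], [0.0, 0.0, -1.0]]
force: [0.4, -0.7, 0.5]
opening: 0.008
grasp_force: 0.0
```

Call:
{"api": "step_arm", "payload": {"steps": [[0,0,0,0,0,0,1],[0,0,0,0,0,0,1],[0,0,0,0,0,0,1],[0,0,0,0,0,0,1],[0,0,0,0,0,0,1],[0,0,0,0,0,0,1],[0,0,0,0,0,0,1],[0,0,0,0,0,0,1]]}}

```text
time_s: 8.55
position: [0.6399, 0.2513, 0.0889]
tcp_rot: [[0.894, 0.448, -0.0], [0.448, -0.894, -0.0], [-0.0, 0.0, -1.0]]
force: [0.1, 0.8, 0.0]
opening: 0.008
grasp_force: 0.0
```

Call:
{"api": "step_arm", "payload": {"steps": [[0,0,0,0,0,0,1],[0,0,0,0,0,0,1],[0,0,0,0,0,0,1],[0,0,0,0,0,0,1],[0,0,0,0,0,0,1],[0,0,0,0,0,0,1],[0,0,0,0,0,0,1],[0,0,0,0,0,0,1]]}}

```text
time_s: 9.22
position: [0.6399, 0.2513, 0.0888]
tcp_rot: [[0.894, 0.448, -0.0], [0.448, -0.894, -0.0], [-0.0, 0.0, -1.0]]
force: [0.2, 0.0, 1.1]
opening: 0.003
grasp_force: 0.0
```

Call:
{"api": "step_arm", "payload": {"steps": [[0,0,0,0,0,0,1],[0,0,0,0,0,0,1],[0,0,-0.08,0,0,0,1],[0,0,-0.16,0,0,0,1],[0,0,-0.25,0,0,0,1],[0,0,-0.34,0,0,0,1],[0,0,-0.4,0,0,0,1],[0,0,-0.4,0,0,0,1]]}}

```text
time_s: 9.88
position: [0.6427, 0.2521, 0.2143]
tcp_rot: [[0.894, 0.448, 0.01], [0.448, -0.894, 0.002], [0.01, 0.002, -1.0]]
force: [1.5, 0.7, 0.4]
opening: 0.003
grasp_force: 0.0
```

```bash
python3 go.py .4335 -.083 .207
```

```text
9.8833 [0.6427 0.2521 0.2143] 0.002655003991830651 [1.5 0.7 0.4] shift [-1.124  0.686  0.015]
```

Call:
{"api": "step_arm", "payload": {"steps": [[-0.05,0.03,0,0,0,0,1],[-0.12,0.07,0,0,0,0,1],[-0.19,0.12,0,0,0,0,1],[-0.27,0.165,0,0,0,0,1],[-0.35,0.215,0,0,0,0,1],[-0.42,0.26,0,0,0,0,1],[-0.49,0.3,0,0,0,0,1],[-0.56,0.343,0,0,0,0,1]]}}

```text
time_s: 10.55
position: [0.5343, 0.0831, 0.2078]
tcp_rot: [[0.894, 0.448, -0.002], [0.448, -0.894, 0.0], [-0.002, -0.001, -1.0]]
force: [0.0, -0.9, 0.8]
opening: 0.004
grasp_force: 0.0
```

Call:
{"api": "step_arm", "payload": {"steps": [[-0.07,0.045,0,0,0,0,1],[-0.15,0.09,0,0,0,0,1],[-0.23,0.14,0,0,0,0,1],[-0.31,0.19,0,0,0,0,1],[-0.39,0.24,0,0,0,0,1],[-0.46,0.285,0,0,0,0,1],[-0.52,0.32,0,0,0,0,1],[-0.555,0.343,0,0,0,0,1]]}}

```text
time_s: 11.22
position: [0.4312, -0.0837, 0.2081]
tcp_rot: [[0.895, 0.447, -0.002], [0.447, -0.895, 0.001], [-0.002, -0.002, -1.0]]
force: [0.2, -1.0, 0.0]
opening: 0.004
grasp_force: 0.0
```

Call:
{"api": "step_arm", "payload": {"steps": [[0,0,0,0,0,0,1],[0,0,0.05,0,0,0,1],[0,0,0.12,0,0,0,1],[0,0,0.19,0,0,0,1],[0,0,0.26,0,0,0,1],[0,0,0.32,0,0,0,1],[0,0,0.36,0,0,0,1],[0,0,0.36,0,0,0,1]]}}

```text
time_s: 11.88
position: [0.4318, -0.0813, 0.0985]
tcp_rot: [[0.894, 0.449, -0.005], [0.449, -0.894, 0.003], [-0.003, -0.005, -1.0]]
force: [-0.2, 0.8, 1.1]
opening: 0.007
grasp_force: 0.0
```

Call:
{"api": "step_arm", "payload": {"steps": [[0,0,0,0,0,0,1],[0,0,0,0,0,0,1],[0,0,0,0,0,0,1]]}}

```text
time_s: 12.13
position: [0.4337, -0.0826, 0.1015]
tcp_rot: [[0.894, 0.449, 0.002], [0.449, -0.894, -0.001], [0.001, 0.001, -1.0]]
force: [-0.1, 0.3, 0.3]
opening: 0.006
grasp_force: 0.0
```

```bash
python3 go.py .4335 -.083 .077; python3 - <<'E'
from rig import *
import cv2
b=capture("side")["image"]
cv2.imwrite("pics/c.png",cv2.resize(b[120:240,230:390,::-1].copy(),(640,480)))
E
```

```text
12.1333 [ 0.4337 -0.0826  0.1015] 0.0061375221860885485 [-0.1  0.3  0.3] shift [-0.001  0.001  0.082]
```

View pics/c.png

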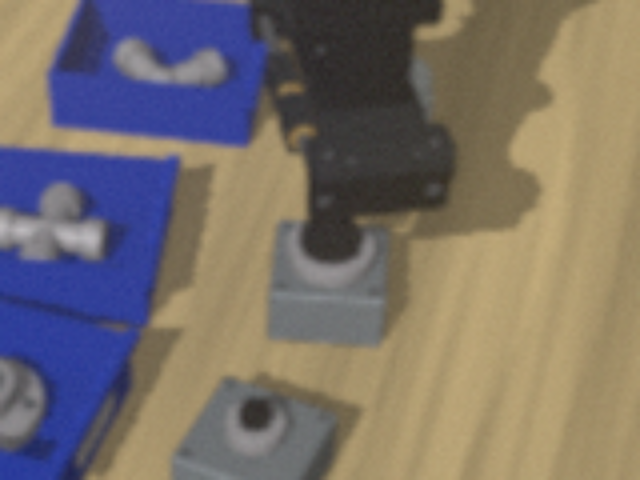

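The side view shows the fingertips right above the black confirm button, at about side (313,178). I'll lower slowly and watch the force.

Call:
{"api": "step_arm", "payload": {"steps": [[0,0,0.03,0,0,0,1],[0,0,0.06,0,0,0,1],[0,0,0.075,0,0,0,1],[0,0,0.085,0,0,0,1],[0,0,0.09,0,0,0,1],[0,0,0.09,0,0,0,1],[0,0,0.09,0,0,0,1]]}}

```text
time_s: 12.77
position: [0.4342, -0.0831, 0.0801]
tcp_rot: [[0.894, 0.449, 0.007], [0.449, -0.894, -0.003], [0.005, 0.006, -1.0]]
force: [-8.0, 3.5, 75.4]
opening: 0.009
grasp_force: 38.0
```

Call:
{"api": "step_arm", "payload": {"steps": [[0,0,0.003,0,0,0,1],[0,0,0.006,0,0,0,1],[0,0,0.009,0,0,0,1],[0,0,0.009,0,0,0,1],[0,0,0.009,0,0,0,1]]}}

```text
time_s: 13.18
position: [0.4342, -0.0831, 0.0796]
tcp_rot: [[0.894, 0.449, 0.008], [0.449, -0.894, -0.004], [0.006, 0.008, -1.0]]
force: [-10.9, 4.9, 101.4]
opening: 0.005
grasp_force: 50.8
```

The button has bottomed out and the force is high, so I'm backing off.

Call:
{"api": "step_arm", "payload": {"steps": [[0,0,-0.02,0,0,0,1],[0,0,-0.05,0,0,0,1],[0,0,-0.09,0,0,0,1],[0,0,-0.14,0,0,0,1],[0,0,-0.2,0,0,0,1],[0,0,-0.2,0,0,0,1],[0,0,-0.2,0,0,0,1],[0,0,-0.2,0,0,0,1]]}}

```text
time_s: 13.85
position: [0.4326, -0.0824, 0.1304]
tcp_rot: [[0.894, 0.448, -0.001], [0.448, -0.894, 0.001], [-0.001, -0.001, -1.0]]
force: [0.1, 0.7, 0.5]
opening: 0.005
grasp_force: 0.0
```

```bash
python3 go.py .4335 -.083 .09; python3 - <<'E'
from rig import *
import cv2
b=capture("side")["image"]
cv2.imwrite("pics/c2.png",cv2.resize(b[120:240,230:390,::-1].copy(),(640,480)))
E
```

```text
13.85 [ 0.4326 -0.0824  0.1304] 0.005204276964467627 [0.1 0.7 0.5] shift [0.002 0.003 0.135]
```

View pics/c2.png

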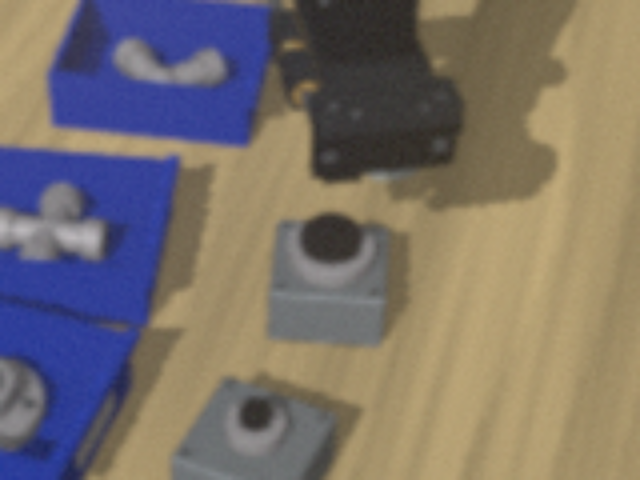

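The button is back up. To confirm that was its full travel and not the fingers resting on the ring, I'll press again gently and watch how the force builds.

Call:
{"api": "step_arm", "payload": {"steps": [[0,0,0.04,0,0,0,1],[0,0,0.08,0,0,0,1],[0,0,0.11,0,0,0,1],[0,0,0.13,0,0,0,1],[0,0,0.13,0,0,0,1],[0,0,0.13,0,0,0,1]]}}

```text
time_s: 14.4
position: [0.4326, -0.0824, 0.0914]
tcp_rot: [[0.894, 0.448, -0.002], [0.448, -0.894, 0.001], [-0.001, -0.002, -1.0]]
force: [-0.3, -0.5, 0.0]
opening: 0.005
grasp_force: 0.0
```

Call:
{"api": "step_arm", "payload": {"steps": [[0,0,0.007,0,0,0,1],[0,0,0.007,0,0,0,1],[0,0,0.007,0,0,0,1]]}}

```text
time_s: 14.65
position: [0.4333, -0.0827, 0.0903]
tcp_rot: [[0.894, 0.448, 0.001], [0.448, -0.894, -0.0], [0.0, 0.0, -1.0]]
force: [0.1, -0.2, 0.5]
opening: 0.006
grasp_force: 0.0
```

Call:
{"api": "step_arm", "payload": {"steps": [[0,0,0.007,0,0,0,1],[0,0,0.007,0,0,0,1],[0,0,0.007,0,0,0,1]]}}

```text
time_s: 14.9
position: [0.4331, -0.0826, 0.088]
tcp_rot: [[0.894, 0.448, 0.0], [0.448, -0.894, -0.0], [0.0, 0.0, -1.0]]
force: [-0.3, 0.2, 0.8]
opening: 0.011
grasp_force: 0.0
```

Call:
{"api": "step_arm", "payload": {"steps": [[0,0,0.007,0,0,0,1],[0,0,0.007,0,0,0,1],[0,0,0.007,0,0,0,1]]}}

```text
time_s: 15.15
position: [0.4333, -0.0827, 0.0859]
tcp_rot: [[0.894, 0.448, 0.0], [0.448, -0.894, -0.0], [0.0, 0.0, -1.0]]
force: [-0.8, -0.2, 2.8]
opening: 0.008
grasp_force: 1.1
```

Call:
{"api": "step_arm", "payload": {"steps": [[0,0,0.007,0,0,0,1],[0,0,0.007,0,0,0,1],[0,0,0.007,0,0,0,1]]}}

```text
time_s: 15.4
position: [0.4333, -0.0827, 0.0838]
tcp_rot: [[0.894, 0.448, 0.0], [0.448, -0.894, -0.0], [0.0, 0.0, -1.0]]
force: [0.5, -0.8, 2.9]
opening: 0.005
grasp_force: 1.7
```

Call:
{"api": "step_arm", "payload": {"steps": [[0,0,0.007,0,0,0,1],[0,0,0.007,0,0,0,1],[0,0,0.007,0,0,0,1]]}}

```text
time_s: 15.65
position: [0.4333, -0.0827, 0.0817]
tcp_rot: [[0.894, 0.448, 0.0], [0.448, -0.894, -0.0], [0.0, 0.0, -1.0]]
force: [0.7, 1.0, 5.6]
opening: 0.004
grasp_force: 2.3
```

The force climbed smoothly to about 5 N just before the earlier hard stop, so the button does reach full travel. I'll draw clear.

Call:
{"api": "step_arm", "payload": {"steps": [[0,0,-0.05,0,0,0,1],[0,0,-0.12,0,0,0,1],[0,0,-0.2,0,0,0,1],[0,0,-0.28,0,0,0,1],[0,0,-0.36,0,0,0,1],[0,0,-0.4,0,0,0,1],[0,0,-0.4,0,0,0,1],[0,0,-0.4,0,0,0,1]]}}

```text
time_s: 16.32
position: [0.433, -0.0826, 0.2017]
tcp_rot: [[0.894, 0.448, 0.001], [0.448, -0.894, -0.0], [0.0, 0.001, -1.0]]
force: [-0.1, 1.4, 0.2]
opening: 0.004
grasp_force: 0.0
```

Call:
{"api": "step_arm", "payload": {"steps": [[0,0,0,0,0,0,1],[0,0,0,0,0,0,1],[0,0,0,0,0,0,1],[0,0,0,0,0,0,1]]}}

```text
time_s: 16.65
position: [0.4326, -0.0824, 0.2007]
tcp_rot: [[0.894, 0.448, -0.002], [0.448, -0.894, 0.001], [-0.001, -0.002, -1.0]]
force: [0.2, -0.3, -1.2]
opening: 0.007
grasp_force: 0.0
```

```bash
python3 -c "
from rig import *
print(read_state()['position'],read_state()['force']);print(hand_in())"
```

```text
[ 0.43262868 -0.08241173  0.20073517] [ 0.22537281 -0.34781859 -1.22957677]
the job is handed in; nothing more can be done
None
```

I pointed at the elbow and then the tee for over 2 s each, pressed confirm fully and drew clear, then handed in at about 17 s; no verdict came back. I pressed confirm twice: the first press reached 101 N at the wrist (limit 120 N), and the second was a gentle check of its travel.

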